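Load the larder tray under the staggered shelves

ROBOT

A 6-joint arm with a two-finger parallel gripper is mounted at the origin on a cart in front of the work surface, level with it; the furniture and walls round the work are solid. World frame = base frame: x ahead of the robot, y to its left, z up, the work surface at z = 0. Lengths are in m, angles in rad, forces in N, time in s.
With the tool pointing down it reaches from about 0.375 to 0.975 m from the base axis. Payload 3.8 kg.
Tool frame: the origin (TCP) lies at the very end of the fingers, on their centre line; the grasp point (between the pads) lies 19 mm behind it; z points along the fingers, y is the line along which they close (so a half turn about z gives the same grasp; the last joint's range is limited). The gripper opens to 85 mm and grips with 20 to 120 N. Pads are 22 mm wide; open, the fingers measure 114 mm over their backs; the gripper's body (76 mm by 85 mm) begins 54 mm behind the grasp point. The pads swing forward as they close: fully open they stand 13 mm farther back than shut.
Start: joints at [-1.379, 0.264, 1.604, -0, 1.274, -0.037], TCP at [0.153, -0.657, 0.231] pointing down, gripper open.
Joint ranges: [-2.63, 2.63], [-0.94, 2.18], [0.31, 2.57], [-1.31, 4.45], [0, 2.66], [-2.55, 2.55]. Speed limits (rad/s): [2.57, 2.57, 3.14, 3.14, 3.14, 3.14].

INTERFACE

Orientations are given as a rotation vector (axis times angle).
In Python, from workcell import * gives the robot as it stands.
- The arm moves only by the shell command python3 -m crank 'ROWS' [OPENING] [FORCE]. ROWS is JSON, a list that holds one entry, the list of rows, each a list of 6 numbers: the shift along the tool's x, y, z in cm, then the turn, a rotation vector about the tool's x, y, z in rad. In form: [[[dx, dy, dz, ax, ay, az], ...]]. A call has 1 to 8 rows; each row shifts and turns the commanded pose from where the row before left it, along the tool's axes as they then stand; what a row does not reach is not made up. A row lasts 1/12 s, in which the tool goes at most 41.7 mm and 7.16 degrees, less where a joint would pass 70% of its speed; a pose out of reach is approached as far as the arm can. A call with a gripper value outside its range is refused whole. OPENING is the finger opening in cm, from 0 to 8.54, set as the call begins (- or left out, the last holds). The fingers move at their own pace and stop on an object; FORCE is the grip in N (left out, the last holds). Time passes only in rows, so rows that do not move let the fingers close. It gives the time, the measured TCP pose, the force, the opening and the grip force at its end, in the units of the state.
- read_state(): the state, without advancing time (a new reading comes with each control period).
- read_camera(name): name is "side" or "top"; returns the picture (384x512x3 uint8, blue, green, red); there is no depth.
- camera_model(name): a dict with "camera_matrix" (3x3 intrinsics, pixels), "R" (3x3) and "t" (3): a world point X has camera coordinates R X + t. Camera axes: x right, y down, z forward; pixel columns grow to the right and rows downward; lengths in m; the calibration is good to about 2 mm. A picture is of the moment at which its call begins. camera_model takes no time and is no camera call.
- finish_job(): hands the job in; it is judged then, once.
The state is a dict: "time": time; "q": joint angles; "joint_vel": joint speeds; "joint_torque": joint torques, N m; "tool_pos": TCP position; "tcp_rot": TCP orientation; "wrist_force": force on the tool from outside, world axes, zero at the start; "torque": the same for the moment, N m; "width": opening from 0.0 (shut) to 1.0 (fully open); "grip_force": force on a finger pad.
Only numpy, scipy, OpenCV 4.12 (cv2) and the standard library are available. Lean on these libraries where they do the work, as an engineer would, in place of code of your own. Each camera call takes 0.05 s, during which the arm holds its last target. There are 200 camera calls.

TASK

Put the tin, the jam jar and the pepper mill away in the larder rack: stand each upright in its own compartment of the pulled-out tray, the shortest below the lowest shelf, the middle one below the middle shelf and the tallest below the highest, so that each clears its shelf. Then push the tray fully home. Set the glass jar down gently, knock nothing over, and leave the onion, the lemon and the spice jar where they are.

Things in the scene. Friction and masses are not known exactly. Their poses are not given: they have to be found in the camera images.
- rack: fixed wooden larder rack, 356 wide, 165 deep, 270 high: back panel, two low cheeks, three shelves of different height side by side over one tray. Origin: on the worktop below the middle of the shelves' front edges; x points into the rack, y to the left as seen by someone facing it, z up. Its open front faces the robot; its turn about z varies
- tray (a joint): the tray's slide in m: 0 = fully home, 0.12 = fully out (towards -x of the rack); starts 0.11 to 0.12 out. About 3 N of sliding friction, no spring or catch; it stays where it is left
- tray_handle (a point): middle of the bar (round, 10 thick, 128 long, along the rack's y) of the steel bow handle on the tray's front, 34 above the worktop, 29 ahead of the tray's oak front panel (51 high). With the tray home the bar is 42 ahead of the shelves' front edges. Push it towards +x of the rack
- bay_left (a point): centre of the floor of the left tray compartment (the rack's +y side); moves with the tray; 13 above the worktop. Each compartment is 92 deep, 104 wide inside; walls rise 27 above the floor, the front panel 38. Tray home: this point is 46 behind the shelves' front edges, below the left-hand shelf; tray out by q: q - 0.046 m ahead of them
- bay_mid (a point): the same for the middle compartment
- bay_right (a point): the same for the right compartment (the rack's -y side)
- shelf_low: wooden shelf board, 150 deep, 104 wide, 14 thick, fixed on the rack's back panel over one of its three columns (110 apart; which one varies). Headroom from tray floor to its underside: 85. Origin: middle of its front edge, underside; axes as the rack's; a tea light stands on it
- shelf_mid: wooden shelf board, 150 deep, 104 wide, 14 thick, fixed on the rack's back panel over one of its three columns (110 apart; which one varies). Headroom from tray floor to its underside: 123. Origin: middle of its front edge, underside; axes as the rack's; a small dropper bottle (102 high) stands on it
- shelf_high: wooden shelf board, 150 deep, 104 wide, 14 thick, fixed on the rack's back panel over one of its three columns (110 apart; which one varies). Headroom from tray floor to its underside: 183. Origin: middle of its front edge, underside; axes as the rack's
- tin: food tin with a white paper label, upright cylinder, diameter 57, height 72, about 0.18 kg. Origin: centre of its underside, z up
- jam_jar: glass jam jar with a lid, 110 high, about 0.45 kg; body square with rounded corners, 68 across the flats, its flats facing its x and y axes, up to 99 high; above that a round lid, diameter 66. Grip it across the flats. Origin: centre of its underside, z up
- pepper_mill: turned wooden pepper mill, round, 170 high, foot diameter 58, body up to 122 high (its waist cannot be reached into: treat it as a smooth cone), rounded head of diameter 48 from 123 to 159 with a small knob on top to 170; grip it by the head. About 0.18 kg. Origin: centre of its underside, z up
- onion: brown onion, 82 wide, 94 high, bystander. Origin: underside. It stands below the edge of the wall cabinet, whose doors are at world x = 0.574 (handles out to 0.54) for y below 0.29, underside 456 above the worktop: keep wrist and forearm clear of it
- spice_jar: small spice jar with a black cap, diameter 41, height 105, bystander. Origin: underside
- lemon: lemon, 77 x 51 x 52, bystander. Origin: underside

How it is judged:
By the outcome, as a careful person would: the job done as asked, in the order asked, and still so for the second after the job is handed in, with the robot touching nothing.
It also fails if it takes over 72 s, if anything falls off the work surface, if the arm or the gripper's body presses on something with over 40 N, if the wrist force passes 120 N, or if a joint passes its speed limit or range.

## Working session

There is one attempt and no reset: what is moved stays moved. The work goes in short steps, Python scripts to look and compute and a shell command to move; the robot and the scene stay as the last step left them, time stands still between calls to the robot, and variables do not carry over. Pictures are saved under pics/ and viewed, at most 13 in all, crops included, and the job is handed in when it is done.

```bash
ls; mkdir -p pics
python3 - <<'E'
from workcell import *
import cv2,numpy as np
for n in("top","side"):
    cv2.imwrite(f"pics/{n}0.png",read_camera(n)); m=camera_model(n)
    print(n,m["camera_matrix"],m["R"],m["t"],-m["R"].T@m["t"])
s=read_state();print(s)
E
```

```text
pics
top [[406.65747554   0.         256.49917638]
 [  0.         406.65747554 191.58030737]
 [  0.           0.           1.        ]] [[ 0.00944347 -0.99990753  0.00978529]
 [-0.98885565 -0.0107922  -0.14848579]
 [ 0.14857766 -0.00827402 -0.98886613]] [-0.00274762  0.55263684  1.24761999] [0.36113554 0.01353963 1.31581476]
side [[357.62402962   0.         247.68183794]
 [  0.         357.62402962 186.38803275]
 [  0.           0.           1.        ]] [[-4.93189669e-01 -8.69921785e-01  1.97598872e-04]
 [-5.84538226e-01  3.31227315e-01 -7.40677749e-01]
 [ 6.44266259e-01 -3.65410118e-01 -6.71860427e-01]] [0.28712094 0.39204792 0.86842204] [-0.18872294  0.43724598  0.87378284]
{'time': 0.1, 'q': array([-1.37889388e+00,  2.64679851e-01,  1.60528596e+00,  2.56054176e-06,
        1.27369116e+00, -3.68974916e-02]), 'joint_vel': array([ 0.0007751 , -0.00208822, -0.00237991, -0.00070227,  0.0006793 ,
       -0.00137705]), 'joint_torque': array([ 9.56102740e-04, -5.16706574e+01, -3.68589413e+01, -2.12366035e-05,
        6.30435461e-03,  1.86400757e-05]), 'tool_pos': array([ 0.15296674, -0.65674008,  0.23005895]), 'tcp_rot': array([-3.11901278e+00, -3.58378549e-01,  2.47063743e-04]), 'wrist_force': array([-0.07824661, -0.25123441,  0.2919717 ]), 'torque': array([-0.01370496, -0.00141619,  0.03643122]), 'grip_force': 0.0, 'width': 1.001699131325211}
```

View pics/top0.png

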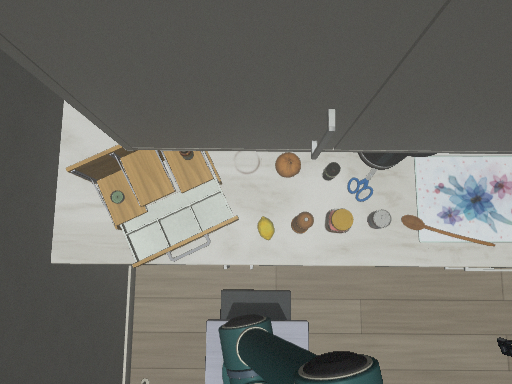

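View pics/side0.png

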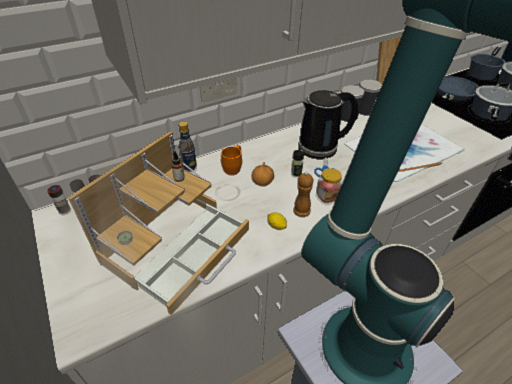

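The top view shows the rack at left with its tray out. The tea-light shelf (117,197) is on the left and low, the bare shelf is in the middle and high, and the dropper shelf (187,153) is on the right. The mill is at (303,222), the jar at (340,220), the tin at (379,218) and the lemon at (266,228). I'll zoom in for measuring.

Run:
```python
import cv2,numpy as np
i=cv2.imread("pics/top0.png")
a=cv2.resize(i[140:272,60:260],None,fx=4,fy=4,interpolation=cv2.INTER_CUBIC)
cv2.imwrite("pics/cropA.png",a)
b=cv2.resize(i[145:250,240:400],None,fx=5,fy=5,interpolation=cv2.INTER_CUBIC)
cv2.imwrite("pics/cropB.png",b)
```

```text
(no output)
```

View pics/cropA.png

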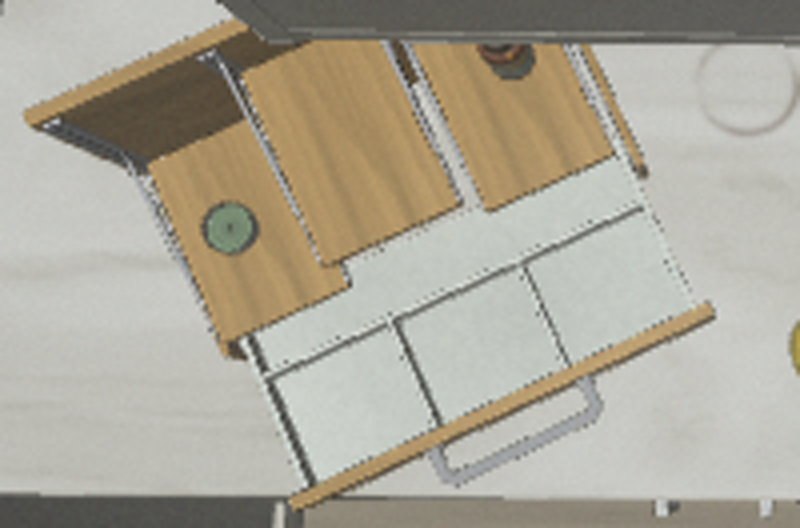

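View pics/cropB.png

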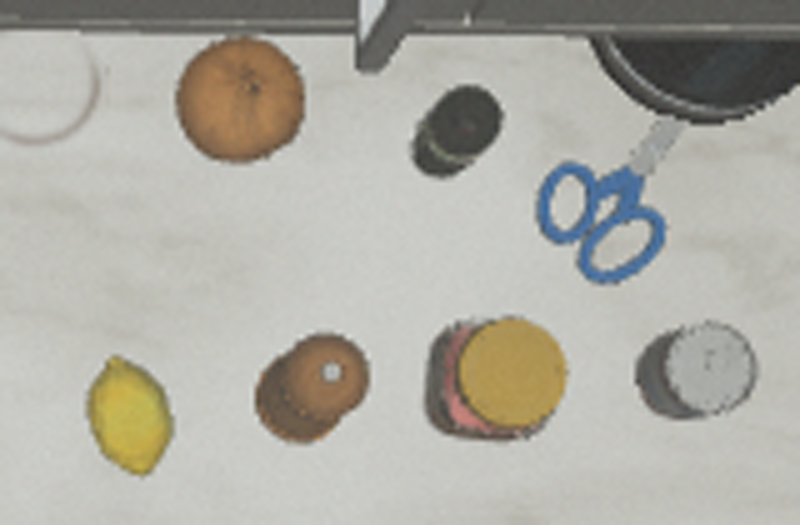

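The rack zoom shows the front panel's top front edge from (297,508) to (715,318), the handle bar from (455,478) to (595,412), and the shelf fronts. In the object zoom the mill knob is at (332,372), the lid at (512,373) and the tin top at (711,368).

```bash
cat > h.py <<'E'
from workcell import *
import cv2,numpy as np
def ray(n,u,v,z):
    m=camera_model(n);K,R,t=m["camera_matrix"],m["R"],m["t"]
    c=-R.T@t;d=R.T@np.linalg.inv(K)@[u,v,1.];return (c+d*(z-c[2])/d[2])[:2]
def proj(n,X):
    m=camera_model(n);p=m["camera_matrix"]@(m["R"]@np.array(X)+m["t"]);return p[:2]/p[2]
E
python3 - <<'E'
from h import *
np.set_printoptions(precision=4,suppress=True)
A=lambda x,y,z:ray("top",60+x/4-.4,140+y/4-.4,z)
B=lambda x,y,z:ray("top",240+x/5-.4,145+y/5-.4,z)
for nm,p,q,z in[("panel_f",(297,508),(715,318),.051),("panel_b",(291,497),(709,304),.051),("bar",(455,478),(595,412),.039),("back",(270,378),(640,208),.04),("low",(232,342),(350,287),.112),("high",(325,265),(463,205),.210),("mid",(490,210),(612,155),.150)]:
    a,b=A(*p,z),A(*q,z);d=a-b;L=np.hypot(*d)
    print(nm,a,b,(a+b)/2,L,np.degrees(np.arctan2(-d[0],d[1])))
for nm,x,y,z in[("mill",332,372,.17),("jar",512,373,.11),("tin",711,368,.072),("onion",240,100,.05),("lemon",130,415,.025),("spice",462,122,.105)]:
    p=B(x,y,z);print(nm,p,np.hypot(*p),proj("side",[*p,z]),proj("side",[*p,0]))
# jar body base outline (pink/dark) for yaw
E
python3 - <<'E'
import cv2
i=cv2.imread("pics/side0.png")
cv2.imwrite("pics/cropC.png",cv2.resize(i[160:225,255:355],None,fx=8,fy=8,interpolation=cv2.INTER_CUBIC))
E
```

```text
panel_f [0.3156 0.375 ] [0.464  0.0586] [0.3898 0.2168] 0.3494757665867258 25.11906478465068
panel_b [0.3238 0.3801] [0.4748 0.0635] [0.3993 0.2218] 0.35076020161652943 25.499189733711454
bar [0.3391 0.2579] [0.3908 0.1512] [0.3649 0.2046] 0.1185707064788057 25.83358115825799
back [0.4145 0.4045] [0.5515 0.1198] [0.483  0.2622] 0.3159342969510588 25.686466754706593
low [0.4377 0.4119] [0.4792 0.3272] [0.4584 0.3695] 0.09435554777237921 26.13775356880819
high [0.4845 0.3194] [0.5269 0.2271] [0.5057 0.2732] 0.1015809567138515 24.67005250698171
mid [0.5324 0.219 ] [0.5738 0.1319] [0.5531 0.1755] 0.09646087954620346 25.421585469277268
mill [ 0.4565 -0.1366] 0.4765122879816073 [306.5641 171.4218] [301.0073 209.9716]
jar [ 0.462  -0.2516] 0.52610318363816 [331.7004 173.4483] [326.7585 197.3694]
tin [ 0.4695 -0.3826] 0.6056696268377529 [357.7156 168.6921] [353.6508 183.8957]
onion [ 0.6392 -0.0952] 0.6462605385490812 [262.9437 172.3896] [262.5511 182.8186]
lemon [ 0.44   -0.0272] 0.4408320433305241 [276.9706 219.9111] [276.5456 225.1262]
spice [ 0.615  -0.2256] 0.6550954559219497 [298.1298 152.7832] [295.4824 175.1895]
```

View pics/cropC.png

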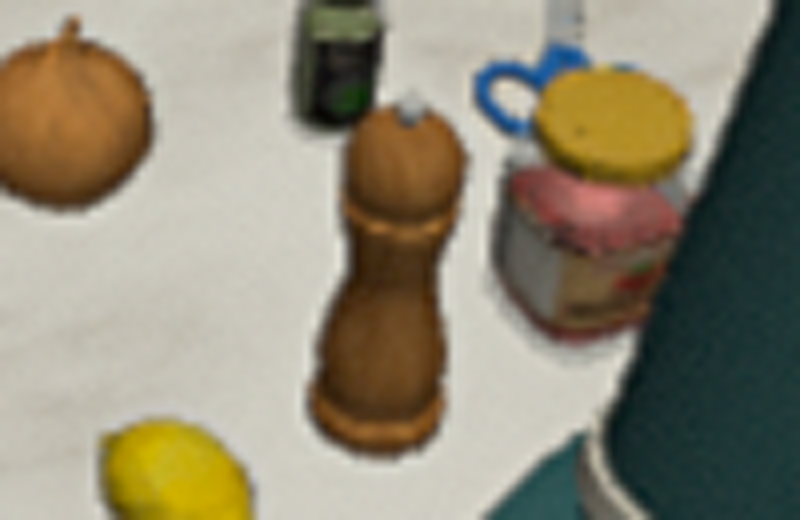

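In the side view the knob is at (306,173) and the lid at (332,175), both in line with the top-view rays. The jar's near base corner is at (326,202). The plan is tin to the left bay, jar to the right and mill to the middle, with a rack turn of about 25.6°. First I'll turn the tool to the rack's yaw, and get the jar's yaw from its base edges.

```bash
cat >> h.py <<'E'
from scipy.spatial.transform import Rotation as Ro
np.set_printoptions(precision=4,suppress=True)
TH=np.radians(25.6);O=np.array([.5057,.2727])
def rack(x,y):c,s=np.cos(TH),np.sin(TH);return O+[c*x-s*y,s*x+c*y]
def go(x,y,z,yaw=None):
    s=read_state();R=Ro.from_rotvec(s["tcp_rot"])
    cur=np.arctan2(*R.as_matrix()[1::-1,0])
    az=0 if yaw is None else cur-yaw
    d=R.inv().apply(np.array([x,y,z])-s["tool_pos"])*100
    print("t%.2f"%s["time"],"pos",s["tool_pos"],"yaw %.3f"%cur,"tilt",R.as_matrix()[:2,2],"F",s["wrist_force"],"w %.2f grip %.1f"%(s["width"]*8.5,s["grip_force"]))
    print("shift now cm",d,"az",round(az,3),"| shift after turn",(R*Ro.from_rotvec([0,0,az])).inv().apply(np.array([x,y,z])-s["tool_pos"])*100)
E
python3 -m crank '[[[0,0,0,0,0,-0.109],[0,0,0,0,0,-0.109]]]' 8.5 40
python3 - <<'E'
from h import *
go(.4695,-.3826,.15,TH)
for n,y in(("left",.11),("mid",0),("right",-.11)):print(n,rack(-.0695,y))
C=lambda x,y:ray("side",255+x/8-.4,160+y/8-.4,.004)
p=[C(505,300),C(560,335),C(570,337),C(635,325)];print(p)
for a,b in((0,1),(2,3)):print(np.degrees(np.arctan2(*(p[b]-p[a])[::-1])))
E
```

```text
time: 0.27
tool_pos: [0.153, -0.6569, 0.2304]
tcp_rot: [-3.06, -0.703, -0.0]
wrist_force: [0.4, -0.6, -0.0]
width: 0.998
grip_force: 0.0
t0.27 pos [ 0.153  -0.6569  0.2304] yaw 0.452 tilt [-0.0003  0.0015] F [ 0.383  -0.6228 -0.015 ] w 8.49 grip 0.0
shift now cm [ 40.45   -10.8505   8.0705] az 0.005 | shift after turn [ 40.3948 -11.0543   8.0705]
left [0.3955 0.3419]
mid [0.443  0.2427]
right [0.4906 0.1435]
[array([ 0.4757, -0.2218]), array([ 0.4466, -0.229 ]), array([ 0.4435, -0.232 ]), array([ 0.4354, -0.2612])]
-166.14560242920575
-105.41335390533735
```

```bash
python3 -m crank '[[[1.5,-0.4,0,0,0,0],[3,-0.8,0.5,0,0,0],[3,-0.8,0.5,0,0,0],[3,-0.8,0.5,0,0,0],[3,-0.8,0.5,0,0,0],[3,-0.8,0.5,0,0,0],[3,-0.8,0.5,0,0,0],[3,-0.8,0.5,0,0,0]]]'
python3 -m crank '[[[3,-0.8,0.5,0,0,0],[3,-0.8,0.5,0,0,0],[3,-0.8,0.5,0,0,0],[3,-0.8,0.5,0,0,0],[3,-0.8,0.5,0,0,0],[1.9,-0.6,0,0,0,0],[1,-0.2,0,0,0,0],[0,0,0,0,0,0]]]'
python3 - <<'E'
from h import *
go(.4695,-.3826,.036,TH)
for n in("top","side"):cv2.imwrite(f"pics/{n}1.png",read_camera(n))
a=cv2.imread("pics/side1.png")[110:240,250:450];cv2.imwrite("pics/s1.png",cv2.resize(a,None,fx=4,fy=4,interpolation=cv2.INTER_CUBIC))
print(proj("side",[.4695,-.3826,.072]),proj("side",[.4695,-.3826,0]))
E
```

```text
time: 0.93
tool_pos: [0.3313, -0.5039, 0.1957]
tcp_rot: [-3.064, -0.692, -0.0]
wrist_force: [1.3, -1.4, -1.1]
width: 0.995
grip_force: 0.0
time: 1.6
tool_pos: [0.4722, -0.3834, 0.171]
tcp_rot: [-3.062, -0.698, -0.0]
wrist_force: [-0.3, 0.3, -0.7]
width: 0.996
grip_force: 0.0
t1.60 pos [ 0.4722 -0.3834  0.171 ] yaw 0.448 tilt [-0.0001  0.0008] F [-0.3341  0.333  -0.7131] w 8.47 grip 0.0
shift now cm [-0.2146 -0.1753 13.496 ] az 0.002 | shift after turn [-0.2149 -0.175  13.496 ]
[357.7209 168.696 ] [353.6559 183.8996]
```

View pics/s1.png

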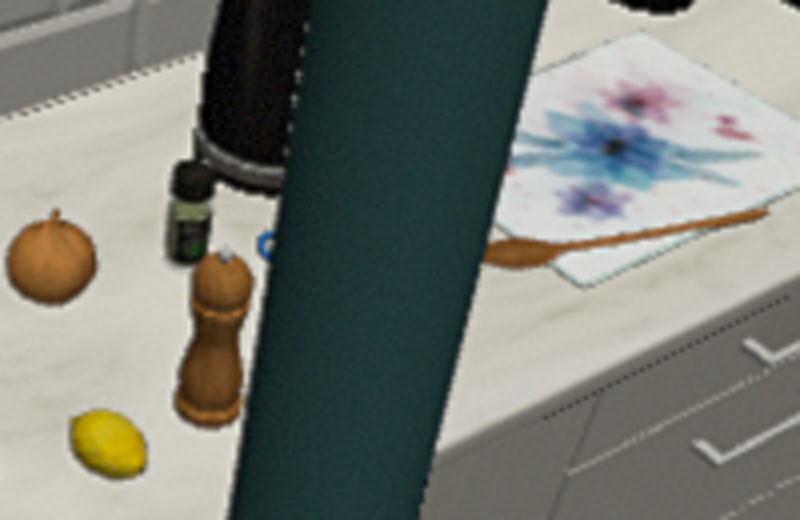

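The arm hides the tin here, with only the mill and onion visible. The top-view fix is good to within the 14 mm finger clearance, so I'll descend and grip.

```bash
python3 -m crank '[[[-0.2,-0.2,1,0,0,0],[0,0,2.5,0,0,0],[0,0,2.5,0,0,0],[0,0,2.5,0,0,0],[0,0,2,0,0,0],[0,0,1.5,0,0,0],[0,0,1,0,0,0],[0,0,0.4,0,0,0]]]'
python3 -m crank '[[[0,0,0,0,0,0],[0,0,0,0,0,0],[0,0,0,0,0,0],[0,0,0,0,0,0],[0,0,0,0,0,0],[0,0,0,0,0,0]]]' 4 40
python3 -m crank '[[[0,0,-0.5,0,0,0],[0,0,-1.5,0,0,0],[0,0,-3,0,0,0],[0,0,-3,0,0,0],[0,0,-3,0,0,0],[0,0,-3,0,0,0],[0,0,-3,0,0,0],[0,0,-3,0,0,0]]]'
python3 - <<'E'
from h import *
go(*rack(-.0695,.11),.251,TH)
E
```

```text
time: 2.37
tool_pos: [0.4657, -0.3843, 0.0348]
tcp_rot: [-3.061, -0.692, 0.004]
wrist_force: [-0.5, -0.6, -0.4]
width: 0.995
grip_force: 0.0
time: 2.87
tool_pos: [0.4689, -0.3854, 0.0386]
tcp_rot: [3.061, 0.696, 0.002]
wrist_force: [0.1, -0.1, 3.8]
width: 0.66
grip_force: 43.3
time: 3.53
tool_pos: [0.4676, -0.3838, 0.2385]
tcp_rot: [-3.063, -0.696, 0.001]
wrist_force: [0.6, -0.3, -1.6]
width: 0.66
grip_force: 43.1
t3.53 pos [ 0.4676 -0.3838  0.2385] yaw 0.447 tilt [-0.0007  0.0008] F [ 0.5524 -0.2844 -1.6071] w 5.61 grip 43.1
shift now cm [ 24.8649 -68.5603  -1.193 ] az 0.0 | shift after turn [ 24.8528 -68.5646  -1.193 ]
```

```bash
python3 -m crank '[[[0.5,-1.4,0,0,0,0],[1,-2.8,0,0,0,0],[1,-2.8,0,0,0,0],[1,-2.8,0,0,0,0],[1,-2.8,0,0,0,0],[1,-2.8,0,0,0,0],[1,-2.8,0,0,0,0],[1,-2.8,0,0,0,0]]]'
python3 -m crank '[[[1,-2.8,0,0,0,0],[1,-2.8,0,0,0,0],[1,-2.8,0,0,0,0],[1,-2.8,0,0,0,0],[1,-2.8,0,0,0,0],[1,-2.8,0,0,0,0],[1,-2.8,0,0,0,0],[1,-2.8,0,0,0,0]]]'
python3 -m crank '[[[1,-2.8,0,0,0,0],[1,-2.8,0,0,0,0],[1,-2.8,0,0,0,0],[1,-2.8,0,0,0,0],[1,-2.8,0,0,0,0],[1,-2.8,0,0,0,0],[1,-2.8,0,0,0,0],[0.5,-1.5,0,0,0,0]]]'
python3 - <<'E'
from h import *
go(*rack(-.0695,.11),.055,TH)
E
```

```text
time: 4.2
tool_pos: [0.4436, -0.1606, 0.2361]
tcp_rot: [-3.062, -0.695, 0.002]
wrist_force: [0.2, -0.6, -1.7]
width: 0.658
grip_force: 43.3
time: 4.87
tool_pos: [0.4188, 0.0754, 0.2363]
tcp_rot: [-3.063, -0.696, 0.002]
wrist_force: [-0.5, -0.1, -1.5]
width: 0.659
grip_force: 43.3
time: 5.53
tool_pos: [0.3951, 0.2992, 0.2363]
tcp_rot: [-3.062, -0.699, 0.002]
wrist_force: [0.4, 0.4, -2.5]
width: 0.658
grip_force: 43.4
t5.53 pos [0.3951 0.2992 0.2363] yaw 0.449 tilt [-0.0016  0.0007] F [ 0.4187  0.4423 -2.5455] w 5.60 grip 43.4
shift now cm [ 1.9094 -3.8042 18.1281] az 0.002 | shift after turn [ 1.902  -3.8079 18.1281]
```

```bash
python3 -m crank '[[[0.9,-1.9,0,0,0,0],[0.8,-1.6,0,0,0,0],[0.2,-0.3,0,0,0,0],[0,0,2,0,0,0],[0,0,3,0,0,0],[0,0,2,0,0,0],[0,0,1,0,0,0],[0,0,0,0,0,0]]]'
python3 - <<'E'
from h import *
go(*rack(-.0695,.11),.055,TH)
for n in("top","side"):cv2.imwrite(f"pics/{n}2.png",read_camera(n))
a=cv2.imread("pics/side2.png")[120:320,20:270];cv2.imwrite("pics/s2.png",cv2.resize(a,None,fx=3,fy=3,interpolation=cv2.INTER_CUBIC))
for y in(.11-.052,.11+.052):
  for x in(-.0695-.046,-.0695+.046):print(3*(proj("side",[*rack(x,y),.04])-[20,120]),end=" ")
s=read_state()["tool_pos"];print(3*(proj("side",s-[0,0,.037])-[20,120]))
E
```

```text
time: 6.2
tool_pos: [0.395, 0.3368, 0.1536]
tcp_rot: [3.06, 0.695, -0.01]
wrist_force: [-0.1, 0.0, -2.3]
width: 0.66
grip_force: 43.4
t6.20 pos [0.395  0.3368 0.1536] yaw 0.447 tilt [-0.0057 -0.0046] F [-0.1337  0.0072 -2.2706] w 5.61 grip 43.4
shift now cm [ 0.3347 -0.4519  9.8602] az -0.0 | shift after turn [ 0.3348 -0.4519  9.8602]
[532.6675 453.8372] [459.1732 407.0696] [453.0609 538.1666] [377.9532 484.8945] [445.6294 412.3087]
```

View pics/s2.png

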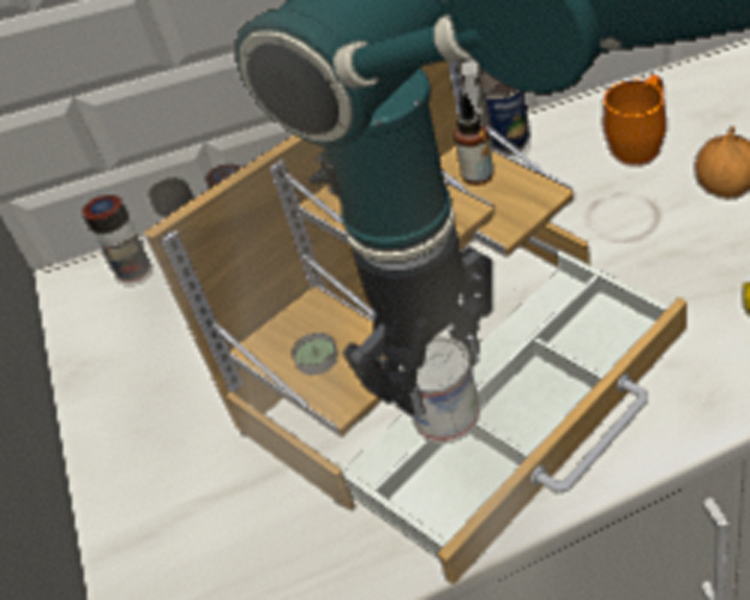

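The side view shows the tin held upright (445,390) above the left bay. The bay's corners lie within a few pixels of where I projected them, so I'll lower it.

```bash
python3 -m crank '[[[0.3,-0.3,1,0,0,0],[0,0,2,0,0,0],[0,0,2,0,0,0],[0,0,1.5,0,0,0],[0,0,1.2,0,0,0],[0,0,0.8,0,0,0],[0,0,0.3,0,0,0],[0,0,0.2,0,0,0]]]'
python3 -m crank '[[[0,0,0.2,0,0,0],[0,0,0.2,0,0,0],[0,0,0.2,0,0,0],[0,0,0,0,0,0]]]'
python3 - <<'E'
from h import *
go(*rack(-.0695,.11),.052,TH)
E
```

```text
time: 6.97
tool_pos: [0.3993, 0.3433, 0.0674]
tcp_rot: [-3.063, -0.696, -0.001]
wrist_force: [0.2, -0.0, -1.1]
width: 0.654
grip_force: 43.4
time: 7.3
tool_pos: [0.3991, 0.3431, 0.0614]
tcp_rot: [-3.063, -0.696, -0.001]
wrist_force: [-0.6, -1.2, -1.9]
width: 0.655
grip_force: 43.4
t7.30 pos [0.3991 0.3431 0.0614] yaw 0.447 tilt [0.0003 0.0003] F [-0.6146 -1.2302 -1.9485] w 5.57 grip 43.4
shift now cm [-0.38   -0.0416  0.9439] az -0.0 | shift after turn [-0.38   -0.0416  0.9439]
```

```bash
python3 -m crank '[[[-0.3,0,0.3,0,0,0],[0,0,0.3,0,0,0],[0,0,0.2,0,0,0],[0,0,0,0,0,0]]]'
python3 -m crank '[[[0,0,0.15,0,0,0],[0,0,0.1,0,0,0],[0,0,0,0,0,0]]]'
```

```text
time: 7.63
tool_pos: [0.3957, 0.3414, 0.0526]
tcp_rot: [3.063, 0.696, -0.002]
wrist_force: [-0.8, 0.4, -1.9]
width: 0.659
grip_force: 43.4
time: 7.88
tool_pos: [0.3968, 0.342, 0.0516]
tcp_rot: [-3.063, -0.696, -0.001]
wrist_force: [-1.3, 0.1, 3.6]
width: 0.658
grip_force: 43.8
```

Contact: the force has reversed to +3.6 N. I'll release and go to the jar.

```bash
python3 -m crank '[[[0,0,0,0,0,0],[0,0,0,0,0,0],[0,0,0,0,0,0],[0,0,0,0,0,0],[0,0,-0.5,0,0,0],[0,0,-1,0,0,0],[0,0,-2,0,0,0],[0,0,-3,0,0,0]]]' 7.6 40
python3 -m crank '[[[0,0,-3,0,0,0],[0,0,-3,0,0,0],[0,0,-3,0,0.0,0],[0,0,-3,0,0,0],[0,0,0,0,0,0.1],[0,0,0,0,0,0.1],[0,0,0,0,0,0.1],[0,0,0,0,0,0.1]]]' 8.5
python3 -m crank '[[[0,0,0,0,0,0.1],[0,0,0,0,0,0]]]'
python3 - <<'E'
from h import *
go(.462,-.2516,.2,-.05)
E
```

```text
time: 8.55
tool_pos: [0.3944, 0.3403, 0.1145]
tcp_rot: [3.061, 0.695, -0.008]
wrist_force: [-0.4, 0.6, -1.1]
width: 0.888
grip_force: 0.0
time: 9.22
tool_pos: [0.3965, 0.3419, 0.2374]
tcp_rot: [-3.14, -0.066, -0.003]
wrist_force: [0.3, 0.1, 0.4]
width: 0.994
grip_force: 0.0
time: 9.38
tool_pos: [0.3963, 0.3418, 0.2369]
tcp_rot: [-3.14, 0.087, -0.001]
wrist_force: [0.7, -0.3, 0.2]
width: 0.995
grip_force: 0.0
t9.38 pos [0.3963 0.3418 0.2369] yaw -0.056 tilt [0.001  0.0008] F [ 0.7356 -0.2729  0.1586] w 8.46 grip 0.0
shift now cm [ 9.8541 58.8872  3.6511] az -0.006 | shift after turn [ 9.523  58.9417  3.6511]
```

Run:
```python
from h import *
def cen(n,im,lo,hi,roi):
    x0,y0,x1,y1=roi;m=cv2.inRange(cv2.cvtColor(im[y0:y1,x0:x1],cv2.COLOR_BGR2HSV),lo,hi)
    k,l,st,c=cv2.connectedComponentsWithStats(m);j=1+np.argmax(st[1:,4]);return c[j]+[x0,y0],st[j]
t,s=read_camera("top"),read_camera("side")
cv2.imwrite("pics/top3.png",t);cv2.imwrite("pics/side3.png",s)
for n,im,roi in(("top",t,(315,195,365,245)),("side",s,(315,160,350,195))):
    c,st=cen(n,im,(14,110,80),(32,255,255),roi);print(n,c,st,ray(n,*c,.11 if n=="top" else .105))
# tin in bay: top-face centre from the top view
g=cv2.inRange(cv2.cvtColor(t,cv2.COLOR_BGR2GRAY),0,255)
```

```text
top [342.0516 219.1948] [ 17  14  21  21 349] [ 0.462  -0.2518]
side [331.1858 175.3496] [  7   8  19  15 226] [ 0.4595 -0.2484]
```

```bash
python3 -m crank '[[[0.3,1.5,0,0,0,0],[0.5,2.9,0,0,0,0],[0.5,2.9,0,0,0,0],[0.5,2.9,0,0,0,0],[0.5,2.9,0,0,0,0],[0.5,2.9,0,0,0,0],[0.5,2.9,0,0,0,0],[0.5,2.9,0,0,0,0]]]'
python3 -m crank '[[[0.5,2.9,0,0,0,0],[0.5,2.9,0,0,0,0],[0.5,2.9,0,0,0,0],[0.5,2.9,0,0,0,0],[0.5,2.9,0,0,0,0],[0.5,2.9,0,0,0,0],[0.5,2.9,0,0,0,0],[0.5,2.9,0,0,0,0]]]'
python3 -m crank '[[[0.5,2.9,0,0,0,0],[0.5,2.9,0,0,0,0],[0.5,2.9,0,0,0,0],[0.5,2.9,0,0,0,0],[0.2,1.5,0,0,0,0],[0,0.5,0,0,0,0],[0,0,0,0,0,0],[0,0,0,0,0,0]]]'
python3 - <<'E'
from h import *
go(.462,-.2516,.06,-.05)
E
```

```text
time: 10.15
tool_pos: [0.4225, 0.1207, 0.2363]
tcp_rot: [-3.14, 0.079, -0.001]
wrist_force: [0.7, 0.2, 0.1]
width: 0.996
grip_force: 0.0
time: 10.82
tool_pos: [0.4502, -0.1133, 0.2363]
tcp_rot: [3.14, -0.08, 0.001]
wrist_force: [0.8, 0.5, 0.2]
width: 0.998
grip_force: 0.0
time: 11.48
tool_pos: [0.4647, -0.2479, 0.2356]
tcp_rot: [-3.139, 0.083, 0.001]
wrist_force: [-0.7, 0.8, -0.0]
width: 0.992
grip_force: 0.0
t11.48 pos [ 0.4647 -0.2479  0.2356] yaw -0.053 tilt [-0.0005  0.0011] F [-0.6889  0.8357 -0.0406] w 8.43 grip 0.0
shift now cm [-0.2371  0.4072 17.5639] az -0.003 | shift after turn [-0.2382  0.4066 17.5639]
```

```bash
python3 -m crank '[[[-0.3,0.25,1,0,0,0],[0,0,2.5,0,0,0],[0,0,2.5,0,0,0],[0,0,2,0,0,0],[0,0,1.5,0,0,0],[0,0,1,0,0,0],[0,0,1,0,0,0],[0,0,1,0,0,0]]]'
python3 -m crank '[[[0,0,1,0,0,0],[0,0,1,0,0,0],[0,0,1,0,0,0],[0,0,1,0,0,0],[0,0,1,0,0,0],[0,0,0.6,0,0,0],[0,0,0.2,0,0,0],[0,0,0,0,0,0]]]'
```

```text
time: 12.15
tool_pos: [0.462, -0.2505, 0.1103]
tcp_rot: [3.14, -0.082, 0.001]
wrist_force: [-0.1, -0.5, -0.2]
width: 0.994
grip_force: 0.0
time: 12.82
tool_pos: [0.4613, -0.2508, 0.0519]
tcp_rot: [-3.14, 0.084, 0.002]
wrist_force: [-0.3, -0.9, -0.1]
width: 0.994
grip_force: 0.0
```

```bash
python3 -m crank '[[[0,0,0,0,0,0],[0,0,0,0,0,0],[0,0,0,0,0,0],[0,0,0,0,0,0],[0,0,0,0,0,0],[0,0,0,0,0,0]]]' 5.5 50
python3 -m crank '[[[0,0,-0.5,0,0,0],[0,0,-1.5,0,0,0],[0,0,-2.5,0,0,0],[0,0,-3,0,0,0],[0,0,-3,0,0,0],[0,0,-3,0,0,0],[0,0,-3,0,0,0],[0,0,-2.5,0,0,0]]]'
python3 -m crank '[[[0,0,-1,0,0,0],[0,0,0,0,0,0]]]'
python3 - <<'E'
from h import *
go(*rack(-.0695,-.11),.26,TH)
E
```

```text
time: 13.32
tool_pos: [0.4626, -0.2513, 0.0537]
tcp_rot: [3.14, -0.084, 0.003]
wrist_force: [0.1, 2.4, 6.5]
width: 0.782
grip_force: 57.4
time: 13.98
tool_pos: [0.461, -0.251, 0.2437]
tcp_rot: [3.14, -0.083, -0.002]
wrist_force: [0.5, -0.7, -4.9]
width: 0.789
grip_force: 57.5
time: 14.15
tool_pos: [0.4628, -0.252, 0.2551]
tcp_rot: [3.138, -0.083, 0.006]
wrist_force: [0.5, 0.0, -5.3]
width: 0.786
grip_force: 57.5
t14.15 pos [ 0.4628 -0.252   0.2551] yaw -0.053 tilt [ 0.0037 -0.0028] F [ 0.4771  0.0024 -5.2699] w 6.68 grip 57.5
shift now cm [  0.6688 -39.6334  -0.5881] az -0.5 | shift after turn [ 19.5877 -34.4612  -0.5881]
```

```bash
python3 -m crank '[[[0,0,0,0,0,-0.1],[0,0,0,0,0,-0.1],[0,0,0,0,0,-0.1],[0,0,0,0,0,-0.1],[0,0,0,0,0,-0.1],[0.7,-1.2,0,0,0,0],[1.4,-2.5,0,0,0,0],[1.4,-2.5,0,0,0,0]]]'
python3 -m crank '[[[1.4,-2.5,0,0,0,0],[1.4,-2.5,0,0,0,0],[1.4,-2.5,0,0,0,0],[1.4,-2.5,0,0,0,0],[1.4,-2.5,0,0,0,0],[1.4,-2.5,0,0,0,0],[1.4,-2.5,0,0,0,0],[1.4,-2.5,0,0,0,0]]]'
python3 -m crank '[[[1.4,-2.5,0,0,0,0],[1.4,-2.5,0,0,0,0],[1.4,-2.5,0,0,0,0],[0.7,-1.2,0,0,0,0],[0,0,0,0,0,0],[0,0,0,0,0,0]]]'
python3 - <<'E'
from h import *
go(*rack(-.0695,-.11),.07,TH)
E
```

```text
time: 14.82
tool_pos: [0.465, -0.1789, 0.2496]
tcp_rot: [-3.062, -0.689, 0.006]
wrist_force: [0.2, 0.9, -4.4]
width: 0.787
grip_force: 57.5
time: 15.48
tool_pos: [0.4792, 0.0505, 0.25]
tcp_rot: [-3.063, -0.693, 0.007]
wrist_force: [-0.3, -0.6, -5.0]
width: 0.782
grip_force: 57.5
time: 15.98
tool_pos: [0.4861, 0.1489, 0.2503]
tcp_rot: [3.063, 0.698, -0.007]
wrist_force: [0.2, 0.1, -5.1]
width: 0.787
grip_force: 57.6
t15.98 pos [0.4861 0.1489 0.2503] yaw 0.448 tilt [-0.0042 -0.0015] F [ 0.1918  0.1257 -5.0516] w 6.69 grip 57.6
shift now cm [ 0.2496  0.6919 18.0267] az 0.001 | shift after turn [ 0.2504  0.6916 18.0267]
```

```bash
python3 -m crank '[[[0.25,0.7,1,0,0,0],[0,0,2.5,0,0,0],[0,0,2.5,0,0,0],[0,0,2.5,0,0,0],[0,0,2.5,0,0,0],[0,0,1.5,0,0,0],[0,0,0.5,0,0,0],[0,0,0,0,0,0]]]'
python3 - <<'E'
from h import *
go(*rack(-.0695,-.11),.07,TH)
t,s=read_camera("top"),read_camera("side")
cv2.imwrite("pics/s4.png",cv2.resize(s[150:300,80:280],None,fx=4,fy=4,interpolation=cv2.INTER_CUBIC))
E
```

```text
time: 16.65
tool_pos: [0.4911, 0.1413, 0.12]
tcp_rot: [3.064, 0.693, -0.008]
wrist_force: [-0.6, 0.7, -4.3]
width: 0.79
grip_force: 57.6
t16.65 pos [0.4911 0.1413 0.12  ] yaw 0.445 tilt [-0.0051 -0.0016] F [-0.6069  0.7457 -4.3321] w 6.72 grip 57.6
shift now cm [ 0.0677 -0.2163  4.9959] az -0.002 | shift after turn [ 0.0682 -0.2161  4.9959]
```

View pics/s4.png

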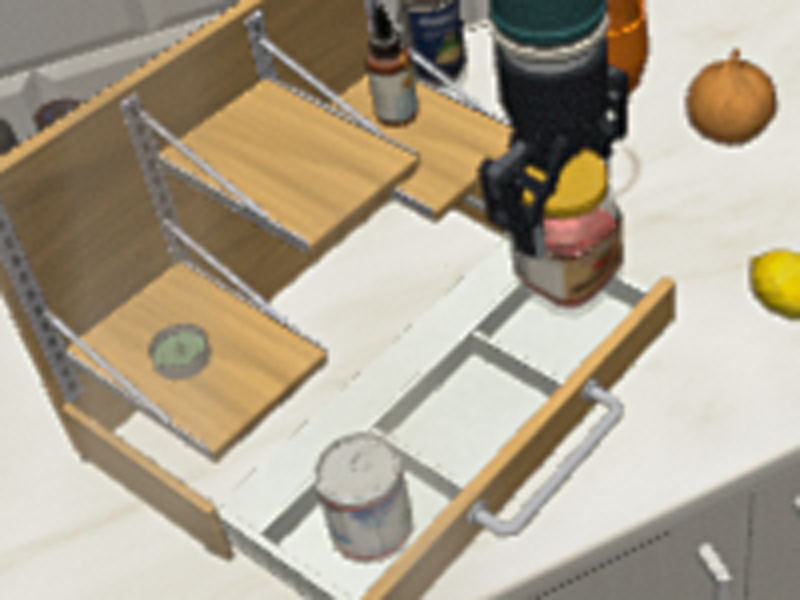

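The tin (365,495) stands upright and centred in the left bay. The jar (568,250) is lined up above the right bay. I'll lower it slowly.

```bash
python3 -m crank '[[[0,-0.2,0.7,0,0,0],[0,0,1,0,0,0],[0,0,1,0,0,0],[0,0,0.8,0,0,0],[0,0,0.4,0,0,0],[0,0,0.2,0,0,0],[0,0,0.1,0,0,0],[0,0,0,0,0,0]]]'
python3 -m crank '[[[0,0,0.1,0,0,0],[0,0,0.1,0,0,0],[0,0,0.1,0,0,0],[0,0,0.1,0,0,0],[0,0,0,0,0,0]]]'
```

```text
time: 17.42
tool_pos: [0.4922, 0.1449, 0.0806]
tcp_rot: [-3.063, -0.696, 0.001]
wrist_force: [-0.4, 0.0, -5.0]
width: 0.788
grip_force: 57.5
time: 17.83
tool_pos: [0.4921, 0.1449, 0.0767]
tcp_rot: [3.064, 0.696, -0.0]
wrist_force: [-1.0, -0.8, -4.6]
width: 0.79
grip_force: 57.5
```

```bash
python3 -m crank '[[[-0.1,0,0.15,0,0,0],[0,0,0.15,0,0,0],[0,0,0.15,0,0,0],[0,0,0.1,0,0,0],[0,0,0.1,0,0,0],[0,0,0,0,0,0]]]'
python3 -m crank '[[[0,0,0.1,0,0,0],[0,0,0.1,0,0,0],[0,0,0,0,0,0]]]'
```

```text
time: 18.33
tool_pos: [0.4911, 0.1444, 0.07]
tcp_rot: [3.064, 0.696, -0.001]
wrist_force: [-0.6, -0.9, -4.1]
width: 0.784
grip_force: 57.6
time: 18.58
tool_pos: [0.4912, 0.1444, 0.0681]
tcp_rot: [-3.064, -0.696, 0.0]
wrist_force: [-0.6, 0.3, -4.1]
width: 0.786
grip_force: 57.6
```

```bash
python3 -m crank '[[[0,0,0.1,0,0,0],[0,0,0.05,0,0,0],[0,0,0,0,0,0]]]'
python3 -m crank '[[[0,0,0.05,0,0,0],[0,0,0,0,0,0]]]'
```

```text
time: 18.83
tool_pos: [0.4913, 0.1445, 0.0668]
tcp_rot: [-3.064, -0.696, -0.0]
wrist_force: [-0.1, 0.1, -5.2]
width: 0.787
grip_force: 57.7
time: 19.0
tool_pos: [0.4914, 0.1445, 0.0667]
tcp_rot: [-3.063, -0.696, -0.0]
wrist_force: [-1.6, -1.0, -0.0]
width: 0.785
grip_force: 58.0
```

Contact at z 0.0667, as expected. I'll release the jar and go to the mill.

```bash
python3 -m crank '[[[0,0,0.03,0,0,0],[0,0,0,0,0,0],[0,0,0,0,0,0],[0,0,0,0,0,0],[0,0,-0.5,0,0,0],[0,0,-1,0,0,0],[0,0,-2,0,0,0],[0,0,-3,0,0,0]]]' 8.3 40
python3 -m crank '[[[0,0,-3,0,0,0],[0,0,-3,0,0,0],[0,0,-3,0,0,0],[0,0,-2.5,0,0,0],[0,0,0,0,0,0]]]' 8.5
python3 - <<'E'
from h import *
t,s=read_camera("top"),read_camera("side")
cv2.imwrite("pics/top5.png",t);cv2.imwrite("pics/side5.png",s)
go(.4565,-.1366,.118,TH)
# mill head in top view: brown mask, topmost face -> cap knob grey pixel
h=cv2.cvtColor(t,cv2.COLOR_BGR2HSV)[205:240,285:325]
k=cv2.inRange(h,(0,0,110),(180,70,200));b=cv2.inRange(h,(3,80,30),(20,255,255))
_,_,st,c=cv2.connectedComponentsWithStats(b);j=1+np.argmax(st[1:,4]);print("body",c[j]+[285,205],st[j])
hull=cv2.morphologyEx(b,cv2.MORPH_CLOSE,np.ones((7,7)))&k
ys,xs=np.nonzero(hull);print(list(zip(xs+285,ys+205))[:12])
print(ray("top",306,218.9,.17))
E
```

```text
time: 19.67
tool_pos: [0.4891, 0.144, 0.1299]
tcp_rot: [3.063, 0.696, -0.008]
wrist_force: [1.5, -0.4, -1.0]
width: 0.973
grip_force: 0.0
time: 20.08
tool_pos: [0.4951, 0.1454, 0.2542]
tcp_rot: [-3.063, -0.696, -0.02]
wrist_force: [1.2, 0.5, 0.8]
width: 0.994
grip_force: 0.0
t20.18 pos [0.4924 0.1447 0.2486] yaw 0.447 tilt [0.0045 0.0011] F [-1.2451  0.0232 -0.322 ] w 8.47 grip 0.0
shift now cm [-15.4521  23.8081  13.011 ] az -0.0 | shift after turn [-15.4524  23.8079  13.011 ]
body [304.5611 220.6222] [ 12   8  16  16 180]
[(np.int64(306), np.int64(217)), (np.int64(304), np.int64(218)), (np.int64(305), np.int64(218)), (np.int64(306), np.int64(218)), (np.int64(307), np.int64(218)), (np.int64(304), np.int64(219)), (np.int64(305), np.int64(219)), (np.int64(306), np.int64(219)), (np.int64(307), np.int64(219)), (np.int64(304), np.int64(220)), (np.int64(305), np.int64(220)), (np.int64(306), np.int64(220))]
[ 0.4568 -0.1366]
```

```bash
python3 -m crank '[[[-0.8,1.2,0,0,0,0],[-1.6,2.5,0,0,0,0],[-1.6,2.5,0,0,0,0],[-1.6,2.5,0,0,0,0],[-1.6,2.5,0,0,0,0],[-1.6,2.5,0,0,0,0],[-1.6,2.5,0,0,0,0],[-1.6,2.5,0,0,0,0]]]'
python3 -m crank '[[[-1.6,2.5,0,0,0,0],[-1.3,2,0,0,0,0],[-0.6,0.8,0,0,0,0],[0,0,0,0,0,0],[0,0,0,0,0,0]]]'
python3 - <<'E'
from h import *
go(.4567,-.1366,.118,TH)
E
```

```text
time: 20.85
tool_pos: [0.4623, -0.0771, 0.2443]
tcp_rot: [-3.062, -0.696, 0.004]
wrist_force: [0.4, -0.1, -0.5]
width: 0.996
grip_force: 0.0
time: 21.27
tool_pos: [0.4545, -0.1385, 0.2449]
tcp_rot: [-3.062, -0.693, 0.002]
wrist_force: [-0.1, 0.4, 0.8]
width: 0.995
grip_force: 0.0
t21.27 pos [ 0.4545 -0.1385  0.2449] yaw 0.445 tilt [-0.0019  0.0015] F [-0.1488  0.39    0.8036] w 8.46 grip 0.0
shift now cm [ 0.2942 -0.052  12.6908] az -0.002 | shift after turn [ 0.2943 -0.0515 12.6908]
```

```bash
python3 -m crank '[[[0.25,-0.05,1,0,0,0],[0,0,2.5,0,0,0],[0,0,2.5,0,0,0],[0,0,2.5,0,0,0],[0,0,2,0,0,0],[0,0,1.2,0,0,0],[0,0,0.8,0,0,0],[0,0,0.2,0,0,0]]]'
python3 -m crank '[[[0,0,0,0,0,0],[0,0,0,0,0,0],[0,0,0,0,0,0],[0,0,0,0,0,0],[0,0,0,0,0,0],[0,0,0,0,0,0],[0,0,0,0,0,0]]]' 3.5 40
python3 -m crank '[[[0,0,-0.5,0,0,0],[0,0,-1,0,0,0],[0,0,-1.5,0,0,0],[0,0,-1.5,0,0,0],[0,0,-1,0,0,0],[0,0,-0.5,0,0,0],[0,0,0,0,0,0]]]'
python3 - <<'E'
from h import *
go(*rack(-.0695,0),.21,TH)
s=read_camera("side");cv2.imwrite("pics/s6.png",cv2.resize(s[100:240,230:380],None,fx=4,fy=4,interpolation=cv2.INTER_CUBIC))
E
```

```text
time: 21.93
tool_pos: [0.4564, -0.1362, 0.1173]
tcp_rot: [-3.061, -0.698, 0.004]
wrist_force: [-0.2, 0.0, 0.4]
width: 0.994
grip_force: 0.0
time: 22.52
tool_pos: [0.4585, -0.1377, 0.1207]
tcp_rot: [3.062, 0.695, 0.004]
wrist_force: [-0.6, 1.1, 5.2]
width: 0.541
grip_force: 41.6
time: 23.1
tool_pos: [0.4582, -0.1378, 0.1807]
tcp_rot: [3.062, 0.695, 0.004]
wrist_force: [0.1, 0.1, -2.2]
width: 0.541
grip_force: 41.3
t23.10 pos [ 0.4582 -0.1378  0.1807] yaw 0.447 tilt [ 0.0029 -0.0011] F [ 0.1262  0.1195 -2.1502] w 4.60 grip 41.3
shift now cm [ 15.0728 -34.9673  -2.9758] az -0.0 | shift after turn [ 15.0762 -34.9658  -2.9758]
```

View pics/s6.png

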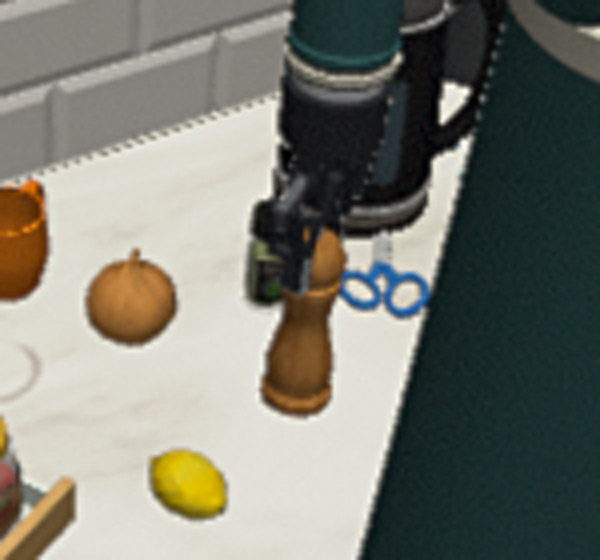

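The mill hangs upright in the grip (300,340). I'll raise it so its foot passes above the jar, then carry it to the middle bay.

```bash
python3 -m crank '[[[0,0,-1.5,0,0,0],[0,0,-2.5,0,0,0],[0.5,-1.2,-2.5,0,0,0],[1.1,-2.5,-2,0,0,0],[1.1,-2.5,-1,0,0,0],[1.1,-2.5,0,0,0,0],[1.1,-2.5,0,0,0,0],[1.1,-2.5,0,0,0,0]]]'
python3 -m crank '[[[1.1,-2.5,0,0,0,0],[1.1,-2.5,0,0,0,0],[1.1,-2.5,0,0,0,0],[1.1,-2.5,0,0,0,0],[1.1,-2.5,0,0,0,0],[1.1,-2.5,0,0,0,0],[1.1,-2.5,0,0,0,0],[1.1,-2.5,0,0,0,0]]]'
python3 -m crank '[[[0.5,-1.2,0,0,0,0],[0,0,0,0,0,0],[0,0,0,0,0,0]]]'
python3 - <<'E'
from h import *
go(*rack(-.0695,0),.145,TH)
E
```

```text
time: 23.82
tool_pos: [0.4514, 0.0132, 0.2732]
tcp_rot: [-3.063, -0.695, 0.002]
wrist_force: [0.2, 0.3, -1.0]
width: 0.54
grip_force: 41.6
time: 24.48
tool_pos: [0.4442, 0.2315, 0.2725]
tcp_rot: [3.063, 0.696, -0.004]
wrist_force: [0.7, -0.2, -1.3]
width: 0.538
grip_force: 41.6
time: 24.73
tool_pos: [0.4439, 0.2433, 0.2729]
tcp_rot: [3.062, 0.698, -0.003]
wrist_force: [0.6, -0.1, -1.3]
width: 0.539
grip_force: 41.6
t24.73 pos [0.4439 0.2433 0.2729] yaw 0.449 tilt [-0.0018 -0.0018] F [ 0.6196 -0.1051 -1.3145] w 4.58 grip 41.6
shift now cm [-0.0716  0.0081 12.7863] az 0.002 | shift after turn [-0.0716  0.0083 12.7863]
```

```bash
python3 -m crank '[[[0,0,1.2,0,0,0],[0,0,2.5,0,0,0],[0,0,2.5,0,0,0],[0,0,2.5,0,0,0],[0,0,2,0,0,0],[0,0,1.2,0,0,0],[0,0,0.6,0,0,0],[0,0,0.3,0,0,0]]]'
python3 -m crank '[[[0,0,0.3,0,0,0],[0,0,0.15,0,0,0],[0,0,0.1,0,0,0],[0,0,0,0,0,0]]]'
python3 -m crank '[[[0,0,0.1,0,0,0],[0,0,0.1,0,0,0],[0,0,0,0,0,0]]]'
```

```text
time: 25.4
tool_pos: [0.444, 0.2423, 0.1447]
tcp_rot: [3.063, 0.694, -0.003]
wrist_force: [0.1, -0.1, -1.8]
width: 0.537
grip_force: 41.6
time: 25.73
tool_pos: [0.445, 0.2438, 0.1413]
tcp_rot: [-3.063, -0.696, -0.002]
wrist_force: [0.2, 0.3, -0.7]
width: 0.539
grip_force: 41.6
time: 25.98
tool_pos: [0.4445, 0.2435, 0.1386]
tcp_rot: [-3.063, -0.696, -0.0]
wrist_force: [-1.0, -0.6, -1.2]
width: 0.539
grip_force: 41.6
```

```bash
python3 -m crank '[[[0,0,0.1,0,0,0],[0,0,0.1,0,0,0],[0,0,0.1,0,0,0],[0,0,0,0,0,0]]]'
python3 -m crank '[[[0,0,0.1,0,0,0],[0,0,0.05,0,0,0],[0,0,0,0,0,0]]]'
```

```text
time: 26.32
tool_pos: [0.4442, 0.2434, 0.1352]
tcp_rot: [3.063, 0.696, -0.001]
wrist_force: [0.0, -0.6, -1.8]
width: 0.538
grip_force: 41.6
time: 26.57
tool_pos: [0.4444, 0.2434, 0.1339]
tcp_rot: [3.063, 0.696, -0.0]
wrist_force: [0.4, -0.3, -1.6]
width: 0.537
grip_force: 41.6
```

```bash
python3 -m crank '[[[0,0,0.1,0,0,0],[0,0,0,0,0,0],[0,0,0,0,0,0]]]'
python3 -m crank '[[[0,0,0.05,0,0,0],[0,0,0,0,0,0]]]'
```

```text
time: 26.82
tool_pos: [0.445, 0.2437, 0.1338]
tcp_rot: [-3.063, -0.696, -0.002]
wrist_force: [-1.1, 1.0, 4.3]
width: 0.536
grip_force: 42.1
time: 26.98
tool_pos: [0.4453, 0.2439, 0.1338]
tcp_rot: [-3.063, -0.696, -0.003]
wrist_force: [-1.5, 0.4, 6.8]
width: 0.538
grip_force: 42.4
```

```bash
python3 -m crank '[[[0,0,0,0,0,0],[0,0,0,0,0,0],[0,0,0,0,0,0],[0,0,0,0,0,0],[0,0,0,0,0,0],[0,0,-0.5,0,0,0],[0,0,-1,0,0,0],[0,0,-2,0,0,0]]]' 8 40
python3 -m crank '[[[0,0,-2.5,0,0,0],[0,0,-2.5,0,0,0],[0,0,-2.5,0,0,0],[0,0,-1,0,0,0],[0,0,0,0,0,0]]]'
python3 - <<'E'
from h import *
go(*rack(-.185,0),.25,TH)
print(rack(-.185,0),np.hypot(*rack(-.185,0)))
E
```

```text
time: 27.65
tool_pos: [0.4427, 0.2426, 0.1661]
tcp_rot: [3.062, 0.696, -0.007]
wrist_force: [-0.4, 0.5, -0.1]
width: 0.93
grip_force: 0.0
time: 28.07
tool_pos: [0.4465, 0.2445, 0.2568]
tcp_rot: [-3.062, -0.696, -0.012]
wrist_force: [-0.5, 0.2, 0.7]
width: 0.937
grip_force: 0.0
t28.07 pos [0.4465 0.2445 0.2568] yaw 0.447 tilt [0.0068 0.0033] F [-0.4719  0.2152  0.69  ] w 7.97 grip 0.0
shift now cm [-11.95     0.0093   0.585 ] az -0.0 | shift after turn [-11.95     0.0089   0.585 ]
[0.3389 0.1928] 0.38985225130617673
```

```bash
python3 -m crank '[[[-1.5,0,0,0,0,0],[-2.5,0,0,0,0,0],[-2.5,0,0,0,0,0],[-2.5,0,0,0,0,0],[-2,0,0,0,0,0],[-1.2,0,0,0,0,0],[0,0,0,0,0,0],[0,0,0,0,0,0]]]' 0 20
python3 - <<'E'
from h import *
go(*rack(-.187,0),.022,TH)
t,s=read_camera("top"),read_camera("side")
cv2.imwrite("pics/s7.png",cv2.resize(s[130:310,70:290],None,fx=3,fy=3,interpolation=cv2.INTER_CUBIC))
cv2.imwrite("pics/top7.png",t)
E
```

```text
time: 28.73
tool_pos: [0.3338, 0.1904, 0.2514]
tcp_rot: [3.063, 0.696, -0.001]
wrist_force: [-0.1, -0.3, 0.0]
width: -0.0
grip_force: 0.0
t28.73 pos [0.3338 0.1904 0.2514] yaw 0.447 tilt [-0.0007 -0.0004] F [-0.1092 -0.2947  0.0255] w -0.00 grip 0.0
shift now cm [ 0.3749  0.0077 22.9371] az 0.0 | shift after turn [ 0.3749  0.0077 22.9371]
```

View pics/s7.png

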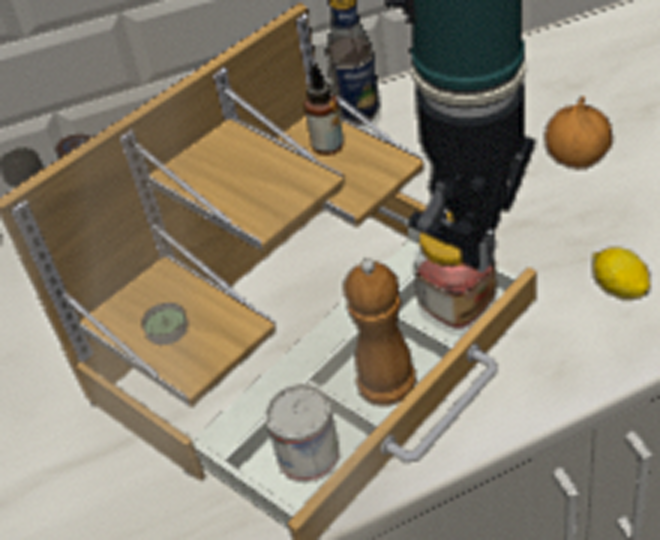

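All three stand upright in their own bays: tin (302,435), mill (383,340), jar (455,280). I'll lower the shut fingers in front of the handle.

```bash
python3 -m crank '[[[0,0,1.5,0,0,0],[0,0,2.5,0,0,0],[0,0,2.5,0,0,0],[0,0,2.5,0,0,0],[0,0,2.5,0,0,0],[0,0,2.5,0,0,0],[0,0,2.5,0,0,0],[0,0,2.5,0,0,0]]]'
python3 -m crank '[[[0,0,2,0,0,0],[0,0,1.2,0,0,0],[0,0,0.5,0,0,0],[0,0,0,0,0,0]]]'
python3 - <<'E'
from h import *
go(*rack(-.057,0),.022,TH)
E
```

```text
time: 29.5
tool_pos: [0.335, 0.191, 0.0611]
tcp_rot: [-3.064, -0.696, -0.0]
wrist_force: [0.2, -0.5, -0.7]
width: 0.001
grip_force: 0.0
time: 29.83
tool_pos: [0.3336, 0.1903, 0.0239]
tcp_rot: [3.063, 0.696, -0.006]
wrist_force: [-0.1, 0.4, 0.3]
width: -0.0
grip_force: 0.0
t29.83 pos [0.3336 0.1903 0.0239] yaw 0.447 tilt [-0.0033 -0.0016] F [-0.091   0.4     0.3314] w -0.00 grip 0.0
shift now cm [13.3775  0.0052  0.1432] az -0.0 | shift after turn [13.3775  0.006   0.1432]
```

```bash
python3 -m crank '[[[0.3,0,0,0,0,0],[0.4,0,0,0,0,0],[0.4,0,0,0,0,0],[0.3,0,0,0,0,0],[0.3,0,0,0,0,0],[0.3,0,0,0,0,0],[0.3,0,0,0,0,0],[0.4,0,0,0,0,0]]]'
python3 -m crank '[[[0.4,0,0,0,0,0],[0.5,0,0,0,0,0],[0.6,0,0,0,0,0],[0.6,0,0,0,0,0],[0.6,0,0,0,0,0],[0.6,0,0,0,0,0],[0.6,0,0,0,0,0],[0.6,0,0,0,0,0]]]'
```

```text
time: 30.5
tool_pos: [0.3582, 0.2021, 0.0253]
tcp_rot: [3.063, 0.696, -0.002]
wrist_force: [-2.0, -1.5, 2.6]
width: 0.002
grip_force: 1.5
time: 31.17
tool_pos: [0.3998, 0.2221, 0.0254]
tcp_rot: [-3.063, -0.696, 0.0]
wrist_force: [-3.1, -0.3, 0.9]
width: 0.005
grip_force: 1.5
```

```bash
python3 -m crank '[[[0.6,0,0,0,0,0],[0.6,0,0,0,0,0],[0.6,0,0,0,0,0],[0.6,0,0,0,0,0],[0.6,0,0,0,0,0],[0.5,0,0,0,0,0],[0.4,0,0,0,0,0],[0.3,0,0,0,0,0]]]'
python3 -m crank '[[[0.3,0,0,0,0,0],[0.2,0,0,0,0,0],[0.2,0,0,0,0,0],[0.2,0,0,0,0,0],[0,0,0,0,0,0]]]'
python3 - <<'E'
from h import *
go(*rack(-.057,0),.022,TH)
E
```

```text
time: 31.83
tool_pos: [0.4377, 0.2403, 0.0254]
tcp_rot: [-3.063, -0.696, -0.0]
wrist_force: [-2.7, 0.5, -1.0]
width: -0.002
grip_force: 1.4
time: 32.25
tool_pos: [0.446, 0.244, 0.0256]
tcp_rot: [-3.063, -0.696, -0.002]
wrist_force: [-2.0, -0.8, -1.5]
width: 0.002
grip_force: 0.6
t32.25 pos [0.446  0.244  0.0256] yaw 0.447 tilt [0.001  0.0002] F [-2.0341 -0.7608 -1.5264] w 0.02 grip 0.6
shift now cm [ 0.9255 -0.0027  0.3638] az 0.0 | shift after turn [ 0.9254 -0.0027  0.3638]
```

```bash
python3 -m crank '[[[0.2,0,0,0,0,0],[0.2,0,0,0,0,0],[0.2,0,0,0,0,0],[0.2,0,0,0,0,0],[0,0,0,0,0,0]]]'
python3 -m crank '[[[0.15,0,0,0,0,0],[0.15,0,0,0,0,0],[0.1,0,0,0,0,0],[0,0,0,0,0,0]]]'
```

```text
time: 32.67
tool_pos: [0.4534, 0.2477, 0.0257]
tcp_rot: [-3.063, -0.696, -0.002]
wrist_force: [-0.6, 0.4, -0.6]
width: 0.0
grip_force: 0.4
time: 33.0
tool_pos: [0.4545, 0.2482, 0.0253]
tcp_rot: [3.062, 0.696, -0.007]
wrist_force: [-6.6, -3.1, 5.7]
width: -0.006
grip_force: 3.7
```

```bash
python3 -m crank '[[[0.15,0,0,0,0,0],[0.15,0,0,0,0,0],[0,0,0,0,0,0],[0,0,0,0,0,0]]]'
python3 -m crank '[[[0.15,0,0,0,0,0],[0,0,0,0,0,0],[0,0,0,0,0,0]]]'
```

```text
time: 33.33
tool_pos: [0.4546, 0.2482, 0.0246]
tcp_rot: [3.061, 0.696, -0.015]
wrist_force: [-11.9, -5.6, 9.2]
width: -0.0
grip_force: 6.8
time: 33.58
tool_pos: [0.4546, 0.2483, 0.0244]
tcp_rot: [3.06, 0.695, -0.02]
wrist_force: [-15.1, -7.9, 12.7]
width: -0.005
grip_force: 8.5
```

The tray is at its stop: the force rises and the tool no longer advances. I'll back off, lift clear and take a last look.

```bash
python3 -m crank '[[[-0.5,0,0,0,0,0],[-1,0,0,0,0,0],[-2,0,0,0,0,0],[-2.5,0,0,0,0,0],[-2.5,0,0,0,0,0],[-1,0,-1,0,0,0],[0,0,-2.5,0,0,0],[0,0,-2.5,0,0,0]]]'
python3 -m crank '[[[0,0,-3,0,0,0],[0,0,-3,0,0,0],[0,2,-3,0,0,0],[0,3,-2,0,0,0],[0,3,0,0,0,0],[0,3,0,0,0,0],[0,1,0,0,0,0],[0,0,0,0,0,0]]]'
python3 - <<'E'
from h import *
t,s=read_camera("top"),read_camera("side")
cv2.imwrite("pics/fin.png",np.vstack([cv2.resize(s[130:270,60:340],None,fx=2.5,fy=2.5),cv2.resize(t[140:240,60:340],None,fx=2.5,fy=2.5)]))
go(.4,.1,.3)
E
```

```text
time: 34.25
tool_pos: [0.373, 0.2092, 0.0852]
tcp_rot: [3.063, 0.696, -0.002]
wrist_force: [1.0, 0.2, 0.7]
width: 0.002
grip_force: 0.0
time: 34.92
tool_pos: [0.4278, 0.1001, 0.1961]
tcp_rot: [3.064, 0.69, 0.004]
wrist_force: [0.6, -0.0, 0.1]
width: 0.003
grip_force: 0.0
t35.02 pos [0.4263 0.1019 0.1954] yaw 0.445 tilt [0.0001 0.0008] F [ 0.2259 -0.2102  0.2627] w -0.01 grip 0.0
shift now cm [ -2.4515  -0.9652 -10.4655] az 0 | shift after turn [ -2.4515  -0.9652 -10.4655]
```

View pics/fin.png

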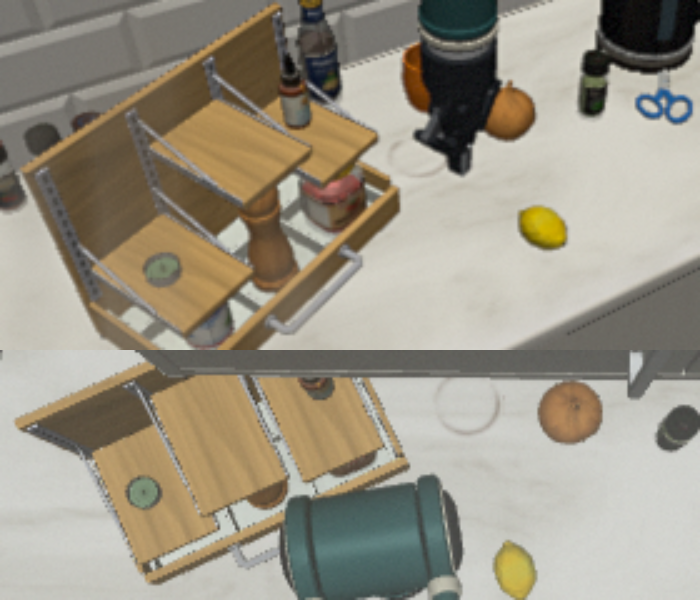

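The tray is home. The tin, mill and jar stand upright under the low, high and middle shelves, and the bystanders, tea light and dropper bottle have not moved. I'll hand the job in.

```bash
python3 -c "from workcell import *;print(finish_job())"
```

```text
the job is handed in; nothing more can be done
None
```

I handed the job in at about 35 s: the tin, jam jar and pepper mill stand upright under the low, middle and high shelves, the tray is pushed home against its stop, and nothing else was disturbed.

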